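# Meter one bay of frame pegs out of the slide-gate hopper

### The arm

A 6-joint arm with a two-finger parallel gripper is mounted at the origin on a cart in front of the work surface, level with it; the furniture and walls round the work are solid. World frame = base frame: x ahead of the robot, y to its left, z up, the work surface at z = 0. Lengths are in mm, angles in rad, forces in N, time in s.
With the tool pointing down it reaches from about 325 to 875 mm from the base axis. Payload 4.4 kg.
Tool frame: the origin (TCP) lies on the centre line of the jaws, within the pads' length; the fingertips stand ahead of it and the grasp point (between the pads) lies 6 mm ahead of it (ctrl.tcp_to_tips is the z of the fingertips in the tool frame, in mm); z points along the fingers, y is the direction in which the jaws open and shut (so a half turn about z gives the same grasp; the last joint's range is limited). The gripper opens to 85 mm and grips with 20 to 120 N. Pads are 22 mm wide; open, the fingers measure 114 mm over their backs; the gripper's body (76 mm by 85 mm) begins 54 mm behind the grasp point. The pads swing forward as they close: fully open they stand 13 mm farther back than shut.
Start: joints at [1.121, 0.207, 1.542, -0, 1.393, -0.15], TCP at [169.824, 549.352, 256.282] pointing down, gripper open.
Joint ranges: [-2.73, 2.73], [-0.86, 2.22], [0.23, 2.46], [-1.11, 4.25], [0.08, 2.63], [-2.82, 2.82]. Speed limits (rad/s): [2.79, 2.79, 3.14, 3.14, 3.14, 3.14].

### API

Orientations are given as a 3x3 rotation matrix whose columns are the frame's x, y, z axes.
In Python, from plant import ctrl, sensors, optics gives the robot as it stands. Calls block until the motion is done:
- ctrl.move_ptp(position, orientation): joint-space move of the TCP to a pose.
- ctrl.move_l(position, rot=None, vel=150, threshold=None): straight line of the TCP; rot=None keeps the orientation; vel is the mean speed in mm/s. With threshold (N) it stops when the force on the tool has changed by that much, and returns True; else False.
- ctrl.set_joints(angles): joint-space move.
- ctrl.gripper_to(opening, force=None): finger opening in mm; force is the grip in N (None keeps the last); returns when the fingers have stopped.
- ctrl.hold(seconds).
- ctrl.solve_ik(position, orientation): joint angles nearest the present ones, or None.
- sensors.read_state(): the state.
- optics.grab_frame(name): name is "scene" or "top"; returns (picture, depth): 400x640x3 uint8, red, green, blue; 400x640 float32, mm along the optical axis (not along the pixel's ray), 0 where there is no reading.
- optics.camera_params(name): a dict with "mtx" (3x3 intrinsics, pixels), "R" (3x3) and "t" (3): a world point X has camera coordinates R X + t. Camera axes: x right, y down, z forward; pixel columns grow to the right and rows downward; lengths in mm; the calibration is good to about 2 mm. A picture is of the moment at which its call begins. camera_params takes no time and is no camera call.
A pose or a line that the arm cannot do raises ctrl.MotionError and nothing moves.
- ctrl.finish_job(): hands the job in, once; it reports no verdict.
The state is a dict: "t": time; "q": joint angles; "qvel": joint speeds; "tau": joint torques, N m; "eef_pos": TCP position; "eef_rot": TCP orientation; "force": force on the tool from outside, world axes, zero at the start; "wrist_torque": the same for the moment, N m; "grip_width": finger opening in mm.
Only numpy, scipy, OpenCV 4.12 (cv2) and the standard library are available. Lean on these libraries where they do the work, as an engineer would, in place of code of your own. Each camera call takes 0.05 s, during which the arm holds its last target.

### The job

The oak corner on the left needs its two pegs. Slide the wooden tray under the peg hopper, fully home against the stop, draw the hopper's bottom gate only partway so that just the back bay's two pegs drop into the tray, and push the gate fully shut again before you move the tray. Then draw the tray with its two pegs back out to the left and leave its left end close up to the oak post, within about 5 cm, with the other four pegs still in the hopper and the other things on the bench undisturbed.

Things in the scene. Friction and masses are not known exactly. Their poses are not given: they have to be found in the camera images.
- hopper: fixed plywood peg hopper on a 45 mm grey panel that covers the bench; origin under its centre on the panel (world z 0.045); x points to its back (away from the robot at yaw 0), y left. Bin: x and y -66 to +66 mm, top z = 176 over the panel (a board on the back edge slopes on up to 216). Three bays, each with two pegs lying along y one on the other, at x = +38 (back), 0 (middle), -38 (front)
- hopper_tray_home (a point): on the panel, at x 0, y +46.5 mm in the hopper's frame (same axes): the tray's centre seen from above when it is fully home. The tray's tunnel under the bin runs along y: 168 mm wide (x -84 to +84), 72 mm high, open at the +y panel (outer face y = +66), with a stop strip at y = -66. Feet up to z = 102 reach to x = +-104. The home tray sticks out 93 mm at +y
- gate (a joint): m the bottom gate is drawn: 0 shut (hard stop); slides to the hopper's -x, to the robot, up to 0.125; stays where left (3 N friction). It uncovers the bays from the back: back pegs drop at about 0.034, middle at 0.070, front at 0.108. A red line on the gate meets the front board's face at 0.050, a double line at 0.088. Starts 0 to 0.012
- gate_pull (a point): top centre of the gate's red pull, 120 mm above the panel; hopper's axes; moves with the gate. The pull is an upright batten 14 mm thick (x), 80 wide (y), 38 high, standing on the flat metal gate, whose top is 82 mm above the panel. With the gate shut, 68 mm are free between the pull's back face and the bin's front board
- tray_grip (a point): middle of the tray's grip wall (its +y end wall), 30 mm up, mid-thickness; tray's axes. The tray is an open pale wooden box, 148 (x) by 225 (y) by 40 mm high, 0.3 to 0.5 kg, walls and floor 10 mm thick; the wall's outer face is 5 mm on along +y
- frame_face (a point): oak corner, fixed: a post lying 220 mm along x, 80 wide and 48 high, with two empty peg holes, and a paler rail running 90 mm from its far side to +y. This point is the middle of the post's right-hand face (it looks to -y, to tray and hopper), 24 mm above the panel; x along the post, y into it
- screws: bystander: tub with a red lid, 85 mm across, right of the hopper near the bench's edge
- tray_center (a point): centre of the tray (half-way up, 20 mm above its underside), 107.5 mm along -y from tray_grip; the tray's axes
- peg_back_low_center (a point): centre of the lower peg of the back bay. All pegs are oak cylinders 28 mm across and 100 mm long, 45 g, lying along their y axis
- peg_back_high_center (a point): centre of the upper peg of the back bay
- peg_middle_low_center (a point): centre of the lower peg of the middle bay (in the shut hopper the pegs' centres are 96 and 124 mm above the panel)
- peg_middle_high_center (a point): centre of the upper peg of the middle bay
- peg_front_low_center (a point): centre of the lower peg of the front bay
- peg_front_high_center (a point): centre of the upper peg of the front bay
- mallet: bystander: black rubber mallet lying near the front edge of the bench, 350 mm long
- jar: bystander: glass jar with a teal lid, 60 mm across and 109 mm high, right of the hopper
- glue_small0: bystander: small bottle, 131 mm high, far left
- glue_small1: bystander: small bottle, 131 mm high, far left

How it is judged:
By the outcome, as a careful person would: the job done as asked, in the order asked, and still so for the second after the job is handed in, with the robot touching nothing.
It also fails if it takes over 72 s, if anything falls off the work surface, if the arm or the gripper's body presses on something with over 40 N, if the wrist force passes 120 N, or if a joint passes its speed limit or range.

## Working session

There is one attempt and no reset: what is moved stays moved. The work goes in short steps, each a Python script; the robot and the scene stay as the last script left them, time stands still between calls to the robot, and variables do not carry over. Pictures are saved under pics/ and viewed, and the job is handed in when it is done.

```bash
mkdir -p pics; ls; python3 - <<'E'
from plant import ctrl, sensors, optics
import cv2,numpy as np
for n in("scene","top"):
    p,d=optics.grab_frame(n); cv2.imwrite(f"pics/{n}0.png",p[:,:,::-1]); np.save(f"{n}0.npy",d)
    c=optics.camera_params(n); print(n,c["mtx"].tolist(),np.round(c["R"],4).tolist(),c["t"], -c["R"].T@c["t"])
s=sensors.read_state(); print(s["t"],s["eef_pos"],s["eef_rot"],s["grip_width"],ctrl.tcp_to_tips)
E
```

```text
pics
scene [[458.82980689287285, 0.0, 323.42677367031496], [0.0, 458.82980689287285, 200.45158710002977], [0.0, 0.0, 1.0]] [[-0.9968, -0.079, -0.012], [-0.0558, 0.7958, -0.6029], [0.0572, -0.6003, -0.7977]] [ 521.36170715   30.12456665 2017.20871365] [ 406.055971   1228.21600437 1633.54231921]
top [[497.55126796036734, 0.0, 309.70746780615434], [0.0, 497.55126796036734, 199.83308672969008], [0.0, 0.0, 1.0]] [[-0.0283, -0.9996, -0.0048], [-0.9981, 0.0285, -0.0553], [0.0554, 0.0032, -0.9985]] [ 140.93415665  495.64901798 1953.55452955] [ 390.44344594  120.50788874 1978.62008727]
0.1 [169.54473042 548.75357101 255.20799075] [[-9.55401744e-01  2.95307798e-01 -9.00901614e-04]
 [ 2.95309028e-01  9.55399844e-01 -1.92790374e-03]
 [ 2.91396254e-04 -2.10796697e-03 -9.99997736e-01]] 84.9969321459348 25.0
```

View pics/scene0.png

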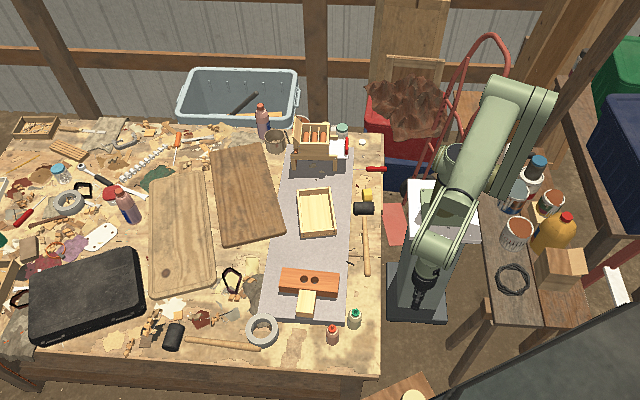

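View pics/top0.png

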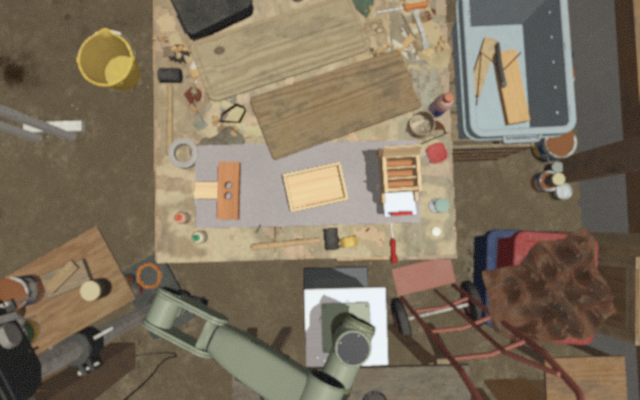

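The scene shows the tray (top view ~(315,187)) between the oak corner (~(228,190)) and the hopper (~(400,172)). The gate's white plate and red pull are at ~(400,207). I'll zoom in next.

```bash
cat > h.py <<'E'
import numpy as np,cv2
from plant import ctrl,sensors,optics
def cast(n,uv,z):
    c=optics.camera_params(n); K,R,t=c["mtx"],c["R"],np.array(c["t"])
    uv=np.atleast_2d(np.array(uv,float)); r=np.c_[uv,np.ones(len(uv))]@np.linalg.inv(K).T@R
    o=-R.T@t; return o+r*((z-o[2])/r[:,2])[:,None]
def proj(n,X):
    c=optics.camera_params(n); p=(np.atleast_2d(X)@c["R"].T+c["t"])@c["mtx"].T; return p[:,:2]/p[:,2:]
def crop(n,p,x0,y0,w,h,s,name):
    cv2.imwrite(f"pics/{name}.png",cv2.resize(p[y0:y0+h,x0:x0+w],None,fx=s,fy=s,interpolation=cv2.INTER_CUBIC))
E
python3 - <<'E'
import cv2
from h import *
a=cv2.imread("pics/top0.png");b=cv2.imread("pics/scene0.png")
crop("top",a,190,135,265,130,3,"topc0"); crop("s",b,260,110,130,130,5,"scc0"); crop("s",b,260,170,110,160,3,"scd0")
E
```

```text
(no output)
```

View pics/topc0.png

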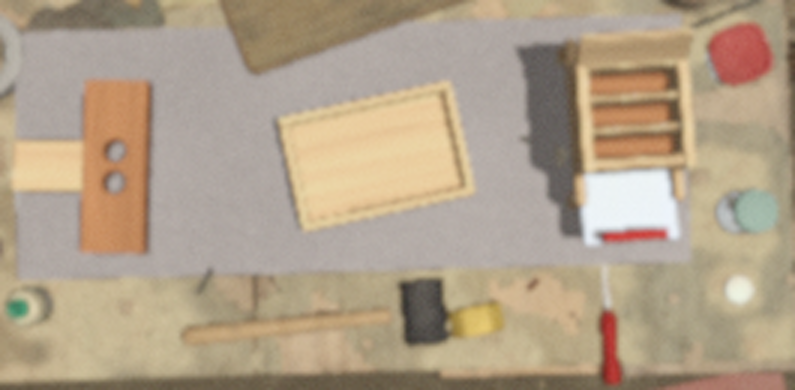

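View pics/scc0.png

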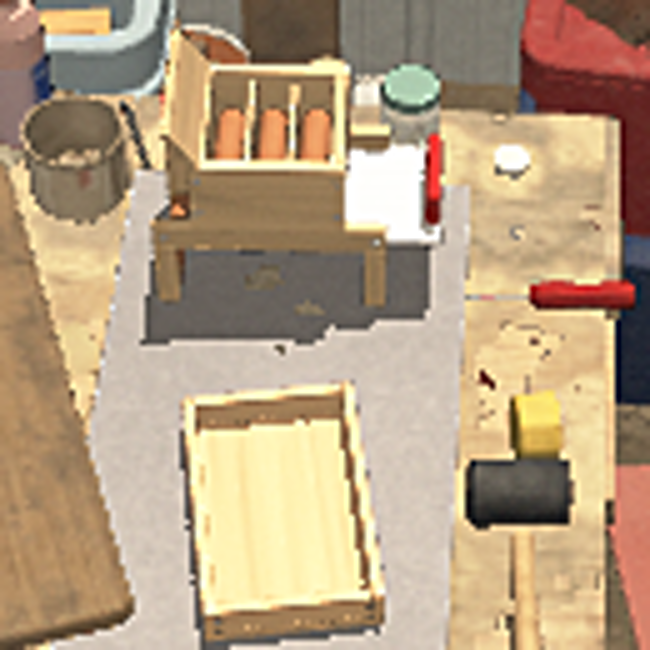

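```bash
cat >> h.py <<'E'
def cloud(n,d):
    c=optics.camera_params(n); K,R,t=c["mtx"],c["R"],np.array(c["t"])
    v,u=np.mgrid[:d.shape[0],:d.shape[1]]
    P=np.stack([(u-K[0,2])/K[0,0]*d,(v-K[1,2])/K[1,1]*d,d],-1)
    return (P-t)@R
def trayfit(p,n="top",zz=85,roi=(265,150,100,75)):
    x,y,w,h=roi; hsv=cv2.cvtColor(p,cv2.COLOR_RGB2HSV)[y:y+h,x:x+w]
    m=((hsv[...,1]>65)&(hsv[...,2]>110)).astype(np.uint8)
    cs,_=cv2.findContours(m,cv2.RETR_EXTERNAL,cv2.CHAIN_APPROX_NONE)
    c=max(cs,key=cv2.contourArea)[:,0]+[x,y]
    return c
E
python3 - <<'E'
from h import *
p=cv2.imread("pics/top0.png")[:,:,::-1].copy(); d=np.load("top0.npy")
c=trayfit(p); X=cast("top",c,85)[:,:2].astype(np.float32); r=cv2.minAreaRect(X);print("tray",r,cv2.boxPoints(r).round(1).tolist())
W=cloud("top",d)
print("panel z",np.median(W[160:220,255:275,2]),"noise",W[160:220,255:275,2].std(), "zero",(d==0).mean())
print("tray floor z",np.median(W[175:200,300:330,2]))
b=W[140:220,370:430].reshape(-1,3)
for lo,hi in((207,235),(235,275),(150,180),(115,140)):
    s=b[(b[:,2]>lo)&(b[:,2]<hi)]; r=cv2.minAreaRect(s[:,:2].astype(np.float32)); print(lo,hi,len(s),np.round(np.median(s[:,2]),1),r,cv2.boxPoints(r).round(0).tolist())
# red pull
for n,f,roi in(("top","top0",(375,195,50,25)),("scene","scene0",(335,130,25,30))):
    p=cv2.imread(f"pics/{f}.png"); x,y,w,h=roi; q=cv2.cvtColor(p,cv2.COLOR_BGR2HSV)[y:y+h,x:x+w]
    m=((q[...,1]>130)&((q[...,0]<8)|(q[...,0]>170))&(q[...,2]>80)); vv,uu=np.nonzero(m); 
    Wn=W if n=="top" else cloud("scene",np.load("scene0.npy"))
    P=Wn[vv+y,uu+x]; X=cast(n,np.c_[uu+x,vv+y],165)
    print(n,len(vv),uu.min()+x,uu.max()+x,vv.min()+y,vv.max()+y,"depth",np.round(P.min(0)),np.round(P.max(0)),np.round(np.median(P,0),1),cv2.minAreaRect(X[:,:2].astype(np.float32)))
p=cv2.imread("pics/top0.png"); q=cv2.cvtColor(p,cv2.COLOR_BGR2HSV)
# oak post
x,y,w,h=205,150,50,90; qq=q[y:y+h,x:x+w]; m=((qq[...,1]>110)&(qq[...,0]<15)).astype(np.uint8)
cs,_=cv2.findContours(m,cv2.RETR_EXTERNAL,cv2.CHAIN_APPROX_NONE); c=max(cs,key=cv2.contourArea)[:,0]+[x,y]
r=cv2.minAreaRect(cast("top",c,93)[:,:2].astype(np.float32)); print("post",r,cv2.boxPoints(r).round(0).tolist())
E
```

```text
tray ((545.449951171875, 106.38591766357422), (147.1862030029297, 225.13430786132812), 10.759288787841797) [[452.1000061035156, 203.1999969482422], [494.20001220703125, -17.899999618530273], [638.7999877929688, 9.5], [596.7000122070312, 230.6999969482422]]
panel z 45.78487944933682 noise 124.61245231925356 zero 0.00396484375
tray floor z 55.36414714538078
207 235 615 220.5 ((581.9806518554688, -202.07760620117188), (137.9505157470703, 134.9930877685547), 1.6741158962249756) [[511.0, -137.0], [515.0, -272.0], [653.0, -268.0], [649.0, -133.0]]
235 275 308 252.7 ((654.4921875, -198.71554565429688), (31.242040634155273, 131.6327362060547), 1.2917815446853638) [[637.0, -133.0], [640.0, -265.0], [672.0, -264.0], [669.0, -133.0]]
150 180 494 172.9 ((553.5223388671875, -200.8057861328125), (251.22796630859375, 130.31297302246094), 2.908513307571411) [[425.0, -142.0], [431.0, -272.0], [682.0, -260.0], [676.0, -129.0]]
115 140 645 128.6 ((545.630859375, -199.82362365722656), (235.567626953125, 128.67884826660156), 2.6103363037109375) [[425.0, -141.0], [431.0, -269.0], [666.0, -259.0], [660.0, -130.0]]
top 41 392 411 212 214 depth [ 430. -242.  154.] [ 438. -171.  175.] [ 433.7 -204.5  165.9] ((433.5301513671875, -206.49169921875), (69.1739273071289, 7.2850117683410645), 88.37355041503906)
scene 50 345 347 137 154 depth [ 430. -239.  131.] [ 443. -162.  172.] [ 435.7 -187.8  162.4] ((436.1174011230469, -187.47288513183594), (8.929803848266602, 103.40399169921875), 2.757486343383789)
post ((541.339111328125, 435.66400146484375), (81.26316833496094, 213.47459411621094), 87.50236511230469) [[433.0, 400.0], [646.0, 390.0], [650.0, 472.0], [436.0, 481.0]]
```

The tray is well fitted (147x225, yaw about +10.8°). The hopper yaw readings disagree, so I'll fit subpixel edges on the gate and bin.

```bash
python3 - <<'E'
from h import *
g=cv2.imread("pics/top0.png").astype(float)
def edge_rows(ch,rows,ulo,uhi,sign):
    out=[]
    for v in rows:
        l=ch[v,ulo:uhi+1]; gr=np.clip(sign*np.diff(l),0,None)
        k=gr.argmax(); s=slice(max(k-1,0),k+2); out.append((ulo+0.5+(np.arange(len(gr))[s]*gr[s]).sum()/gr[s].sum(),v))
    return np.array(out)
def fit(n,name,e,z,axis):
    X=cast("top",e,z)
    vx,vy,x0,y0=cv2.fitLine(X[:,:2].astype(np.float32),cv2.DIST_HUBER,0,.01,.01).ravel()
    if axis=='x':
        a=np.degrees(np.arctan(vy/vx)); print(name,"yaw %.2f"%a,"y at mid",y0.round(1),"x",x0.round(1))
    else:
        a=np.degrees(np.arctan(-vx/vy)); print(name,"yaw %.2f"%a,"x",x0.round(1),"y",y0.round(1))
B=g[...,0];G=g[...,1];R=g[...,2];S=(R+G+B)/3
fit("top","gate left",edge_rows(B,range(196,211),377,391,1),127,'x')
fit("top","gate right",edge_rows(B,range(196,211),409,424,-1),127,'x')
Y=R-B
fit("top","bin left",edge_rows(Y,range(160,188),376,388,1),221,'x')
fit("top","bin right",edge_rows(Y,range(160,188),414,428,-1),221,'x')
T=lambda c:c.T
e=edge_rows(Y.T.copy(),range(388,416),184,200,-1)[:,::-1]; fit("top","bin front",e,221,'y')
e=edge_rows(B.T.copy(),range(388,414),185,200,1)[:,::-1]; fit("top","bin front/gate",e,221,'y')
r=R-G
e=edge_rows(r.T.copy(),range(393,411),206,215,1)[:,::-1]; fit("top","pull back",e,165,'y')
e=edge_rows(r.T.copy(),range(393,411),210,220,-1)[:,::-1]; fit("top","pull front(z?)",e,165,'y')
rr=r[211:216].mean(0); print("pull red profile",[(u,int(rr[u])) for u in range(386,418)])
print("gate front edge"); e=edge_rows(B.T.copy(),range(386,390),208,222,-1)[:,::-1]; fit("top","gate front",e,127,'y')
E
```

```text
gate left yaw -8.23 y at mid -149.5 x 474.9
gate right yaw 9.77 y at mid -262.6 x 474.0
bin left yaw 0.90 y at mid -133.6 x 568.8
bin right yaw 1.73 y at mid -269.5 x 567.4
bin front yaw 1.93 x 510.1 y -191.3
bin front/gate yaw 2.10 x 507.7 y -191.8
pull back yaw 2.16 x 438.9 y -206.4
pull front(z?) yaw 1.96 x 428.1 y -201.6
pull red profile [(386, -5), (387, -5), (388, -2), (389, 1), (390, 12), (391, 42), (392, 64), (393, 71), (394, 74), (395, 73), (396, 73), (397, 74), (398, 78), (399, 83), (400, 84), (401, 83), (402, 82), (403, 81), (404, 82), (405, 81), (406, 80), (407, 78), (408, 74), (409, 73), (410, 73), (411, 63), (412, 30), (413, 6), (414, -2), (415, -2), (416, 1), (417, 6)]
gate front edge
gate front yaw 63.34 x 432.4 y -161.2
```

```bash
cat >> h.py <<'E'
C=np.array([577.,-201.,45.]); HY=np.radians(2.0)
def Rz(a): return np.array([[np.cos(a),-np.sin(a),0],[np.sin(a),np.cos(a),0],[0,0,1]])
def hop(x,y,z): return C+Rz(HY)@np.array([x,y,z],float)
def overlay(n,p,pts,roi,s,name):
    x,y,w,h=roi; im=cv2.resize(np.ascontiguousarray(p[y:y+h,x:x+w,::-1]),None,fx=s,fy=s,interpolation=cv2.INTER_CUBIC)
    for q in proj(n,pts): cv2.drawMarker(im,tuple(((q-[x,y]+.5)*s).astype(int).tolist()),(255,0,255),cv2.MARKER_CROSS,12,1)
    return cv2.imwrite(f"pics/{name}.png",im)
E
python3 - <<'E'
from h import *
a=cv2.imread("pics/top0.png")[:,:,::-1];b=cv2.imread("pics/scene0.png")[:,:,::-1]
P=[hop(-66,66,176),hop(-66,-66,176),hop(66,66,176),hop(66,-66,176),hop(-134,40,120),hop(-134,-40,120),hop(-148,40,120),hop(-148,-40,120),hop(-104,66,102),hop(-104,-66,102)]
overlay("top",a,P,(365,135,75,90),7,"ovt");overlay("scene",b,P,(285,110,80,75),8,"ovs")
E
```

```text
(no output)
```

View pics/ovt.png

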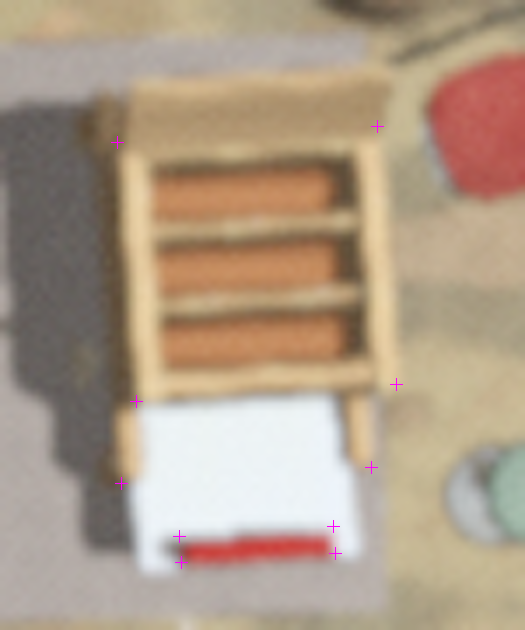

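View pics/ovs.png

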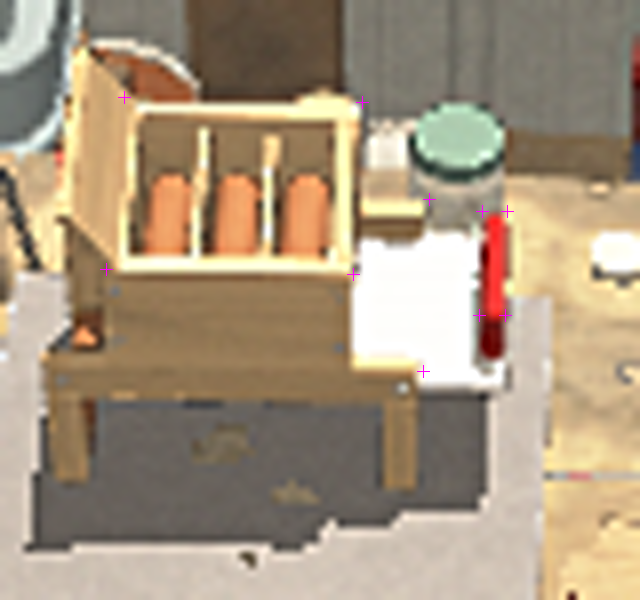

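Overlay agrees with both views within about 2 mm. The gate is nearly shut (~2 mm). Next I grasp the tray's grip wall.

```bash
cat >> h.py <<'E'
def Rt(a,flip=False):
    "tool down, jaw axis y at direction 'a' measured as yaw of the +y axis"
    y=Rz(a)@np.array([0,1.,0]); y=-y if flip else y
    z=np.array([0,0,-1.]); return np.c_[np.cross(y,z),y,z]
def st():
    s=sensors.read_state(); print("t %.1f"%s["t"],"pos",np.round(s["eef_pos"],1),"F",np.round(s["force"],1),"grip %.1f"%s["grip_width"],"q",np.round(s["q"],2)); return s
def snap(n,roi,s,name):
    p,d=optics.grab_frame(n); x,y,w,h=roi; crop(n,p[:,:,::-1],x,y,w,h,s,name); return p,d
E
python3 - <<'E'
from h import *
a=np.radians(10.76); g=np.array([545.4,106.4,0])+Rz(a)@np.array([0,107.5,0])
for f in(0,1):
    print(f,[np.round(q,2) if q is not None else None for q in (ctrl.solve_ik([g[0],g[1],200],Rt(a,f)),ctrl.solve_ik(hop(0,154,40),Rt(HY,f)),ctrl.solve_ik([540,360,84],Rt(-.044,f)), ctrl.solve_ik(hop(-142,0,115),Rt(HY+np.pi/2,f)),ctrl.solve_ik(hop(-192,0,115),Rt(HY+np.pi/2,f)))])
ctrl.move_ptp([g[0],g[1],180],Rt(a,0))
ctrl.gripper_to(44,40); st()
ctrl.move_l([g[0],g[1],84],vel=80,threshold=12) and print("contact")
st()
snap("top",(190,135,265,130),3,"t1"); snap("scene",(250,130,160,160),4,"s1")
E
```

```text
0 [array([ 0.23,  0.24,  1.62, -0.  ,  1.28, -1.53]), array([-0.23,  0.4 ,  1.68, -0.  ,  1.06, -1.84]), array([ 0.45,  0.54,  1.48, -0.  ,  1.13, -1.07]), array([-0.62,  0.11,  1.86, -0.  ,  1.16,  2.48]), array([-0.69,  0.02,  1.96, -0.  ,  1.16,  2.41])]
1 [array([ 0.23,  0.24,  1.62, -0.  ,  1.28,  1.61]), array([-0.23,  0.4 ,  1.68, -0.  ,  1.06,  1.3 ]), array([ 0.45,  0.54,  1.48, -0.  ,  1.13,  2.07]), array([-0.62,  0.11,  1.86, -0.  ,  1.16, -0.66]), array([-0.69,  0.02,  1.96, -0.  ,  1.16, -0.73])]
t 2.4 pos [525.2 212.2 180. ] F [ 0.2 -0.2  0.4] grip 43.9 q [ 0.23  0.26  1.64  0.    1.24 -1.53]
t 3.7 pos [525.9 212.2  84.7] F [-0.2  0.6 -0.8] grip 44.3 q [ 0.23  0.39  1.7   0.    1.05 -1.53]
```

```bash
python3 - <<'E'
from h import *
ctrl.gripper_to(0,40); s=st()
w=hop(0,154+157,0)
ctrl.move_l([w[0],w[1],84],Rt(HY,0),vel=60); st()
p,d=snap("top",(190,135,265,130),3,"t2"); snap("scene",(250,100,160,160),4,"s2")
E
```

```text
t 4.2 pos [525.8 211.7  84.5] F [ 0.5 -1.6  3.2] grip 9.7 q [ 0.23  0.39  1.7  -0.    1.05 -1.53]
t 6.2 pos [566.2 111.6  84.5] F [-0.4  5.   4.7] grip 9.4 q [ 0.04  0.41  1.67  0.    1.06 -1.56]
```

View pics/t2.png

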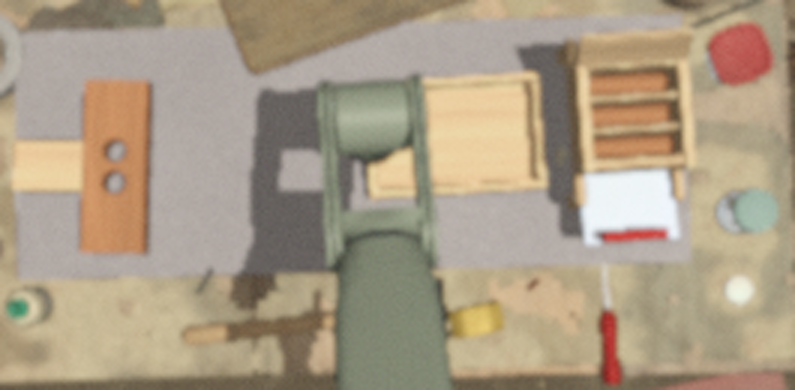

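View pics/s2.png

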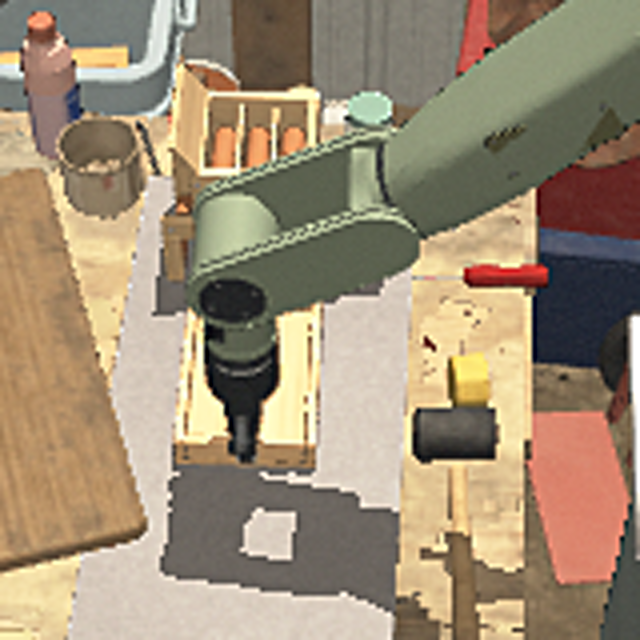

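The tray is held and aligned. Its leading end is at ~(543,130) in the crop, and the bin's left wall is at ~578. I'll check alignment numerically, then slide in.

```bash
python3 - <<'E'
from h import *
p,_=optics.grab_frame("top")
c=trayfit(p,roi=(334,150,45,60)); X=cast("top",c,85)[:,:2]; 
r=cv2.minAreaRect(X.astype(np.float32)); print(r,cv2.boxPoints(r).round(1).tolist())
print(((X-C[:2])@Rz(HY)[:2,:2]).min(0),((X-C[:2])@Rz(HY)[:2,:2]).max(0))
E
```

```text
((572.386962890625, -37.32947540283203), (151.4481201171875, 146.28916931152344), 1.7878950834274292) [[494.3999938964844, 33.400001525878906], [499.0, -112.80000305175781], [650.4000244140625, -108.0999984741211], [645.7999877929688, 38.099998474121094]]
[-74.68796865  90.55386871] [ 76.62339193 237.12186876]
```

```bash
python3 - <<'E'
from h import *
w=hop(0,154+12,0); h=ctrl.move_l([w[0],w[1],85],vel=80,threshold=25); print(h); st()
if not h:
    w=hop(0,154-14,0); print(ctrl.move_l([w[0],w[1],85],vel=25,threshold=12)); s=st()
    print("hopper frame",(s["eef_pos"]-C)@Rz(HY))
snap("top",(190,135,265,130),3,"t3"); snap("scene",(250,100,160,160),4,"s3")
E
```

```text
False
t 8.3 pos [571.  -35.3  84.7] F [ 0.2  0.1 -3.6] grip 9.3 q [-0.21  0.4   1.68 -0.    1.06 -1.82]
True
t 9.0 pos [571.5 -48.9  84.5] F [0.5 1.5 1.1] grip 9.1 q [-0.24  0.4   1.68  0.    1.06 -1.85]
hopper frame [ -0.16598499 152.20464837  39.51277058]
```

View pics/s3.png

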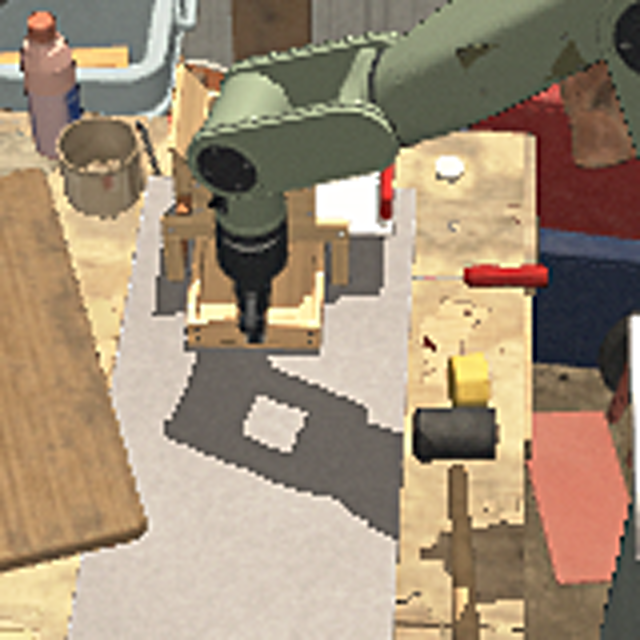

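Contact came at 152 mm (home is 154, within calibration). I'll confirm with one more push, release, and go to the gate pull.

```bash
python3 - <<'E'
from h import *
w=hop(0,152.2-14,0); print(ctrl.move_l([w[0],w[1],84.5],vel=25,threshold=15)); s=st(); print("hopper frame",(s["eef_pos"]-C)@Rz(HY))
ctrl.gripper_to(36); st()
p=sensors.read_state()["eef_pos"]
ctrl.move_l([p[0],p[1],190],vel=150)
w=hop(-100,154,0); ctrl.move_l([w[0],w[1],300],vel=250)
w=hop(-143,0,0); ctrl.move_ptp([w[0],w[1],300],Rt(HY+np.pi/2,1)); ctrl.gripper_to(44,40)
st(); p,_=snap("scene",(250,90,160,130),4,"s4"); p,_=snap("top",(300,135,160,110),4,"t4")
c=trayfit(p,roi=(345,150,31,60)); X=cast("top",c,85)[:,:2]; Y=(X-C[:2])@Rz(HY)[:2,:2]; print("tray in hopper",Y.min(0),Y.max(0))
E
```

```text
True
t 9.4 pos [571.6 -48.9  84.5] F [-1.2  1.3  4.5] grip 9.4 q [-0.24  0.4   1.68  0.01  1.07 -1.85]
hopper frame [-1.28614549e-01  1.52158164e+02  3.94950570e+01]
t 9.8 pos [571.2 -48.9  83.9] F [ 0.3 -0.6 -0.7] grip 36.2 q [-0.24  0.4   1.68  0.01  1.07 -1.85]
t 12.8 pos [ 434.3 -205.5  300. ] F [0.3 0.1 0. ] grip 44.0 q [-0.62 -0.03  1.71  0.    1.46 -0.66]
tray in hopper [-76.61990694  70.71655851] [ 76.3793604  161.65752962]
```

View pics/s4.png

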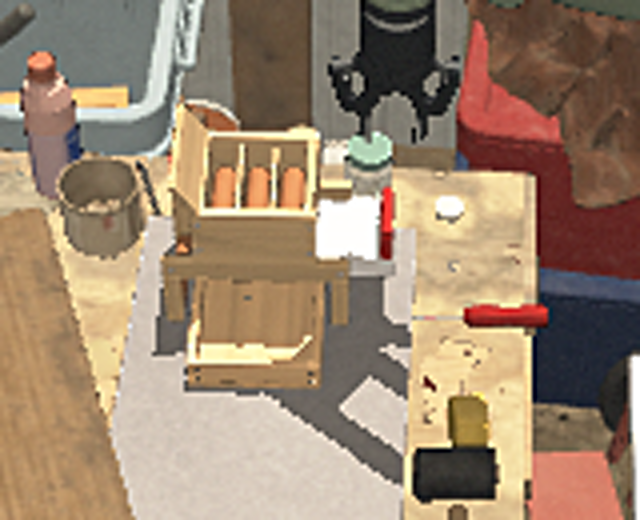

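View pics/t4.png

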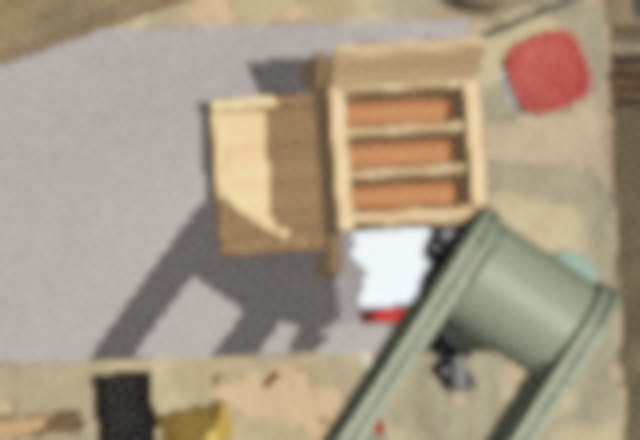

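The tray is home: its left end measures 161 against a nominal 159, after a firm stop. The gripper is over the pull, so I descend and grip.

```bash
python3 - <<'E'
from h import *
w=hop(-143,0,0)
print(ctrl.move_l([w[0],w[1],161],vel=120,threshold=10)); st()
ctrl.gripper_to(0,60); s=st()
a=s["eef_pos"]; print("hop",(a-C)@Rz(HY))
w=a+Rz(HY)@[18,0,0]
print("shut contact",ctrl.move_l(w,vel=25,threshold=12)); s=st(); b=s["eef_pos"]; print("hop",(b-C)@Rz(HY))
E
```

```text
False
t 14.2 pos [ 434.7 -206.4  161.9] F [ 0.7  0.6 -0.6] grip 44.1 q [-0.62  0.11  1.86  0.    1.17 -0.66]
t 14.6 pos [ 434.9 -206.3  162. ] F [0.6 0.3 3.5] grip 13.0 q [-0.62  0.11  1.86  0.    1.17 -0.66]
hop [-142.18742955   -0.36303829  116.98667089]
shut contact True
t 15.0 pos [ 440.1 -206.1  162. ] F [-2.2  0.5  4.2] grip 13.2 q [-0.61  0.12  1.85 -0.    1.17 -0.65]
hop [-136.98054328   -0.33441582  116.98508942]
```

```bash
python3 - <<'E'
from h import *
b=sensors.read_state()["eef_pos"]
w=b-Rz(HY)@[48,0,0]
print(ctrl.move_l(w,vel=40,threshold=30)); s=st(); print("drawn",((s["eef_pos"]-b)@Rz(HY)))
ctrl.hold(0.5)
snap("scene",(250,90,160,130),5,"s5"); snap("top",(340,135,100,90),6,"t5")
E
```

```text
False
t 16.4 pos [ 392.9 -207.8  162. ] F [ 5.3  0.3 -1.1] grip 13.0 q [-0.68  0.03  1.95 -0.    1.16 -0.72]
drawn [-4.72080809e+01 -6.93398227e-02  1.47214293e-02]
```

View pics/s5.png

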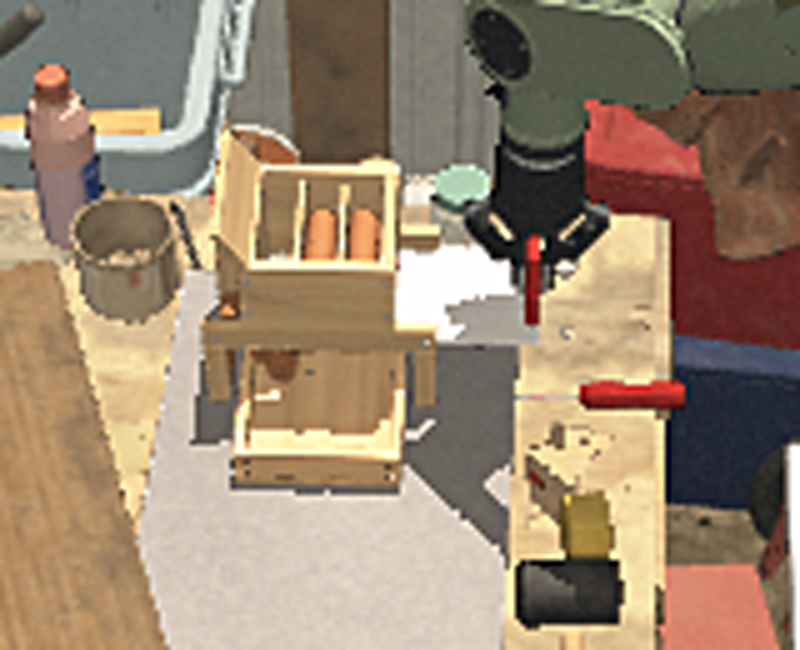

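View pics/t5.png

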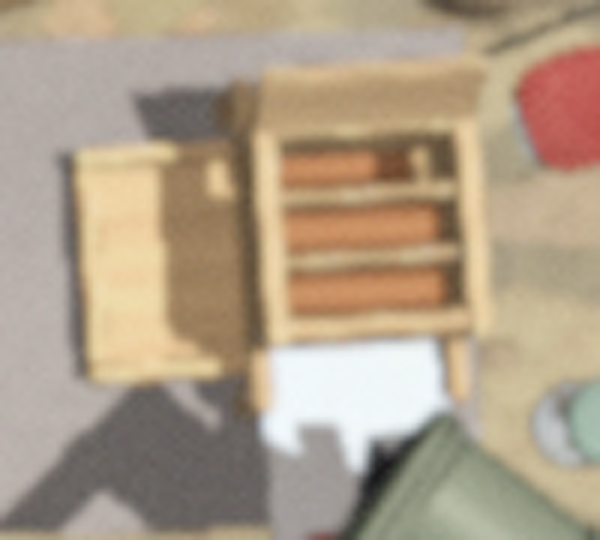

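The back bay is empty in the scene view. The middle and front pegs are still up at ~(320,232) and (365,232). I'll check the fallen pegs' heights by depth before shutting.

```bash
python3 - <<'E'
from h import *
p,d=optics.grab_frame("top"); W=cloud("top",d)
for v in range(157,168): print(v,W[v,384:416,2].round().astype(int).tolist())
q,ds=optics.grab_frame("scene"); Ws=cloud("scene",ds)
for v in range(160,172): print(v,Ws[v,298:314,2].round().astype(int).tolist())
E
```

```text
157 [227, 229, 216, 227, 214, 221, 224, 215, 216, 214, 209, 209, 206, 201, 212, 201, 209, 202, 197, 192, 190, 198, 186, 194, 191, 180, 178, 175, 181, 179, 198, 209]
158 [218, 217, 192, 195, 190, 188, 193, 190, 181, 186, 186, 189, 191, 1979, 164, 170, 180, 177, 171, 177, 169, 164, 165, 161, 152, 163, 162, 154, 161, 174, 185, 211]
159 [222, 222, 169, 168, 169, 170, 168, 161, 157, 1979, 150, 158, 152, 143, 153, 145, 140, 145, 141, 143, 143, 136, 136, 124, 123, 123, 118, 141, 152, 170, 189, 209]
160 [225, 220, 145, 138, 139, 133, 139, 136, 127, 137, 127, 123, 131, 113, 110, 116, 105, 114, 100, 111, 105, 104, 110, 105, 80, 80, 124, 138, 150, 178, 193, 199]
161 [221, 225, 104, 101, 108, 103, 105, 108, 105, 109, 115, 105, 116, 106, 104, 94, 105, 112, 113, 115, 111, 109, 106, 108, 109, 87, 83, 138, 156, 173, 190, 199]
162 [226, 220, 102, 110, 104, 105, 119, 108, 111, 110, 116, 96, 109, 101, 109, 115, 103, 110, 112, 114, 119, 105, 100, 107, 96, 89, 93, 138, 151, 174, 184, 205]
163 [221, 219, 110, 105, 109, 104, 113, 106, 111, 101, 104, 109, 113, 111, 108, 108, 107, 116, 100, 103, 100, 108, 11
[... 804 characters left out ...]
 46, 50]
162 [83, 1634, 80, 81, 80, 84, 81, 83, 77, 75, 86, 53, 58, 57, 57, 59]
163 [78, 91, 80, 56, 55, 71, 81, 79, 76, 68, 78, 56, 48, 52, 49, 52]
164 [88, 85, 75, 56, 57, 71, 70, 72, 69, 66, 75, 59, 54, 58, 51, 53]
165 [78, 91, 72, 48, 57, 56, 66, 67, 65, 54, 59, 55, 61, 56, 48, 59]
166 [82, 90, 82, 52, 60, 52, 49, 45, 53, 59, 53, 51, 52, 53, 49, 64]
167 [85, 79, 69, 56, 49, 58, 58, 51, 60, 54, 63, 55, 58, 41, 55, 56]
168 [89, 86, 58, 50, 60, 56, 54, 59, 53, 49, 58, 53, 60, 46, 53, 60]
169 [82, 91, 57, 47, 57, 53, 56, 56, 51, 52, 55, 51, 49, 51, 47, 57]
170 [82, 95, 62, 50, 53, 63, 52, 40, 52, 59, 57, 55, 49, 55, 60, 45]
171 [78, 80, 49, 53, 56, 46, 50, 60, 52, 59, 54, 52, 56, 57, 56, 49]
```

The lower peg lies on the tray floor and the upper one rests on it against the back wall (top z≈107, under the 117 gate underside). Shutting the gate now.

```bash
python3 - <<'E'
from h import *
b=np.array([440.1,-206.1,162.])
print(ctrl.move_l(b-Rz(HY)@[8,0,0],vel=40,threshold=25)); st()
print(ctrl.move_l(b+Rz(HY)@[12,0,0],vel=20,threshold=14)); s=st(); print("vs shut",((s["eef_pos"]-b)@Rz(HY)).round(2))
ctrl.hold(.2)
ctrl.gripper_to(44); p=st()["eef_pos"]
ctrl.move_l([p[0],p[1],300],vel=150)
w=hop(-80,175,0); ctrl.move_ptp([w[0],w[1],300],Rt(HY,0)); st()
snap("scene",(250,90,160,130),5,"s6"); snap("top",(340,135,100,90),6,"t6")
E
```

```text
False
t 18.2 pos [ 431.5 -206.4  162. ] F [-5.7 -1.4  6.5] grip 12.9 q [-0.63  0.11  1.86 -0.    1.17 -0.66]
True
t 18.8 pos [ 440.2 -206.1  162. ] F [-3.1  0.1  3.9] grip 12.9 q [-0.61  0.13  1.84 -0.01  1.18 -0.65]
vs shut [ 0.1  -0.03  0.02]
t 19.4 pos [ 439.8 -206.2  161.8] F [-0.4  0.1  0.4] grip 44.0 q [-0.61  0.13  1.84 -0.01  1.18 -0.65]
t 21.6 pos [490.7 -29.2 299.3] F [0.8 0.  0.2] grip 44.0 q [-0.24 -0.    1.68 -0.    1.46 -1.84]
```

View pics/s6.png

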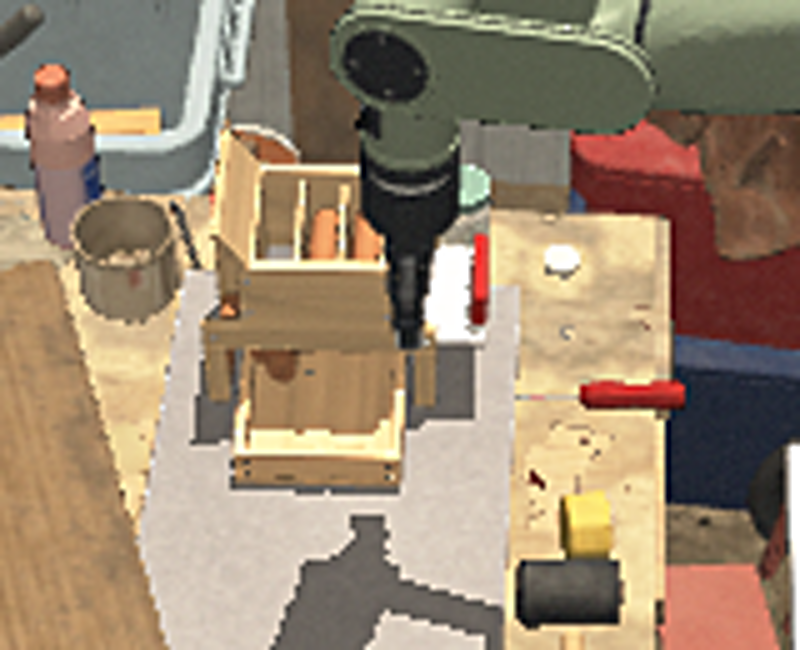

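View pics/t6.png

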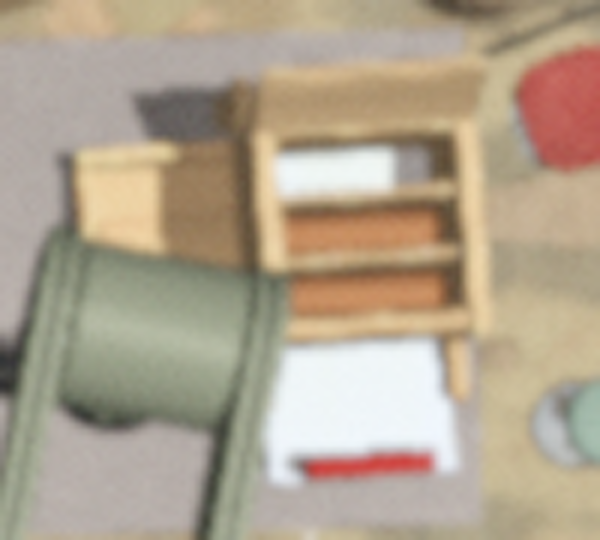

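The gate is fully shut (same stop within 0.1 mm, white plate across the back bay at ~(335,170)). I regrasp the tray and draw it out.

```bash
python3 - <<'E'
from h import *
ctrl.move_l([571.5,-48.4,190],vel=150); ctrl.gripper_to(36,40)
print(ctrl.move_l([571.5,-48.4,84.7],vel=80,threshold=10)); st()
ctrl.gripper_to(0,45); s=st()
w=hop(0,154+120,0); print(ctrl.move_l([w[0],w[1],85],vel=45,threshold=25)); st()
w=hop(0,154+185,0); print(ctrl.move_l([w[0],w[1],85],vel=45,threshold=25)); st()
snap("scene",(250,90,160,150),5,"s7"); snap("top",(270,135,170,90),4,"t7")
E
```

```text
False
t 24.5 pos [572.1 -48.5  85.4] F [-0.3 -0.   0.2] grip 36.2 q [-0.24  0.4   1.68  0.    1.06 -1.84]
t 24.8 pos [572.  -48.7  85.3] F [-0.5 -1.   2.3] grip 9.3 q [-0.24  0.4   1.68 -0.    1.06 -1.84]
False
t 27.7 pos [568.   71.6  85.4] F [ 0.6 -5.7  3.5] grip 9.1 q [-0.02  0.4   1.68 -0.    1.06 -1.63]
False
t 29.3 pos [565.6 136.6  85.3] F [ 0.1 -5.2  3.9] grip 9.3 q [ 0.09  0.41  1.66 -0.    1.07 -1.52]
```

View pics/s7.png

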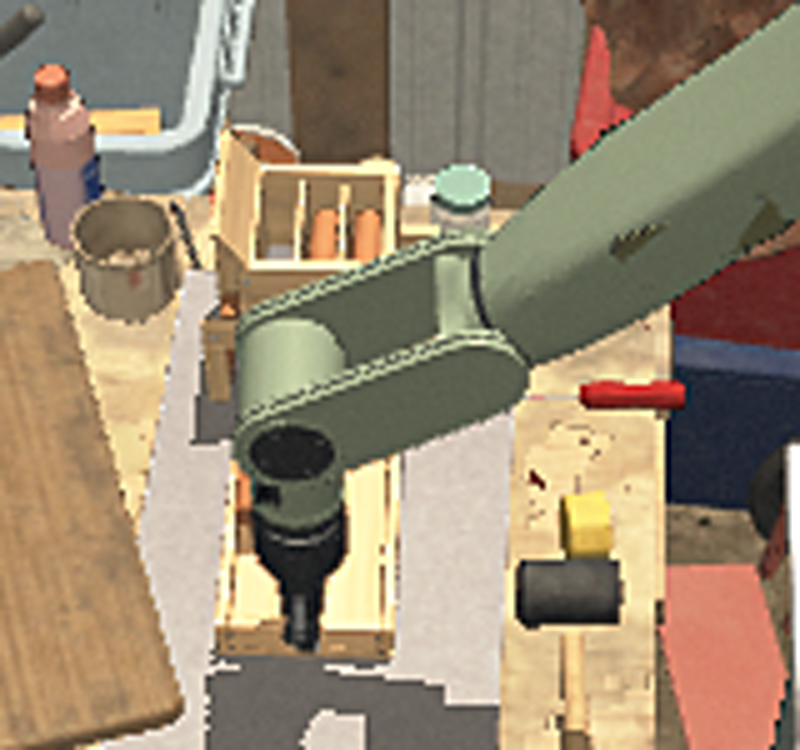

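View pics/t7.png

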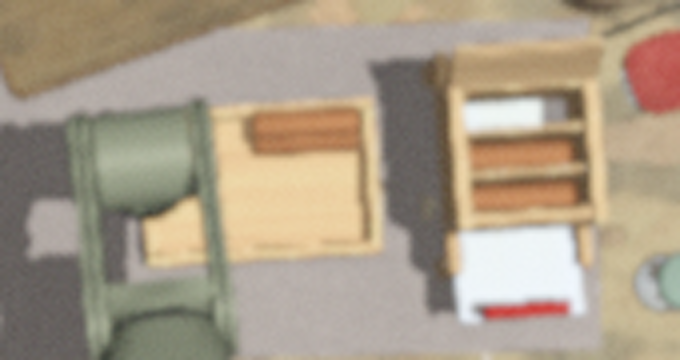

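Both pegs are in the tray (~(305,130)) and the four others are still in the bays. I'll fit the post face edge, then draw the tray to it.

```bash
python3 - <<'E'
from h import *
p,_=optics.grab_frame("top"); g=p.astype(float); D=g[...,0]-g[...,2]
E=[]
for v in list(range(165,176))+list(range(200,215)):
    gr=np.clip(-np.diff(D[v,232:246]),0,None); k=gr.argmax(); s=slice(max(k-1,0),k+2); E.append((232.5+(np.arange(13)[s]*gr[s]).sum()/gr[s].sum(),v))
X=cast("top",E,93); vx,vy,x0,y0=cv2.fitLine(X[:,:2].astype(np.float32),cv2.DIST_HUBER,0,.01,.01).ravel()
yaw=np.arctan(vy/vx); f=y0+(550-x0)*vy/vx; print("post yaw",np.degrees(yaw),"face y at 550:",f)
if abs(np.degrees(yaw)+2.5)<2 and 390<f<402:
    print(ctrl.move_l([557,f-110,85],Rt(yaw/2,0),vel=45,threshold=25)); st()
    print(ctrl.move_l([550,f-37,85],Rt(yaw,0),vel=40,threshold=20)); st()
snap("scene",(250,170,160,160),5,"s8"); snap("top",(190,135,265,130),3,"t8")
E
```

```text
post yaw -2.6649 face y at 550: 394.20383
False
t 32.8 pos [557.5 282.5  85.3] F [ 0.3 -7.2  4.8] grip 9.4 q [ 0.33  0.49  1.54 -0.    1.11 -1.21]
False
t 34.8 pos [550.5 355.5  85.3] F [ 1.2 -6.5  6. ] grip 9.1 q [ 0.44  0.55  1.46 -0.    1.14 -1.08]
```

View pics/s8.png

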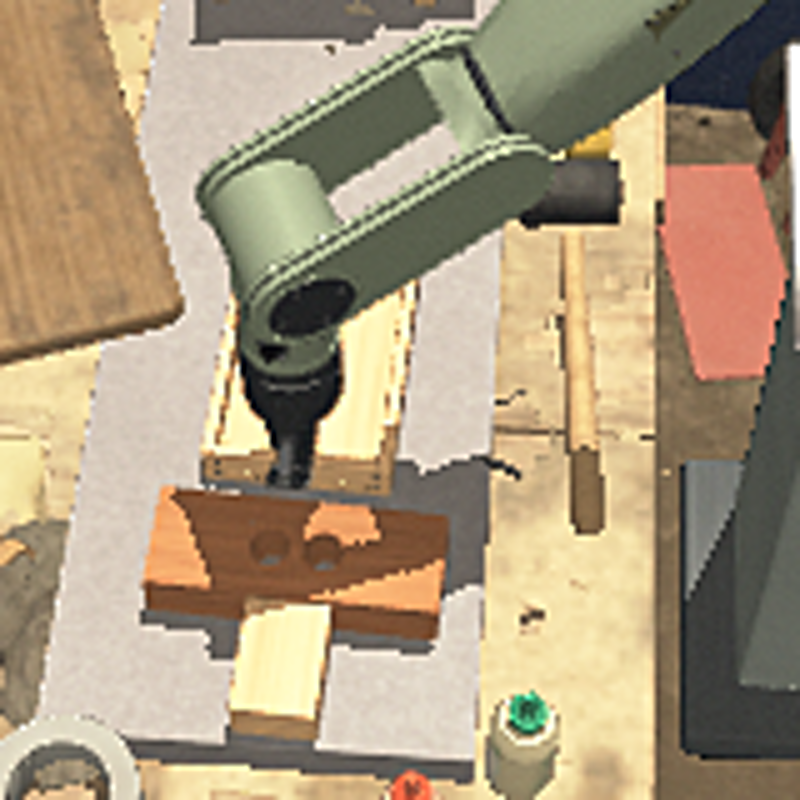

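View pics/t8.png

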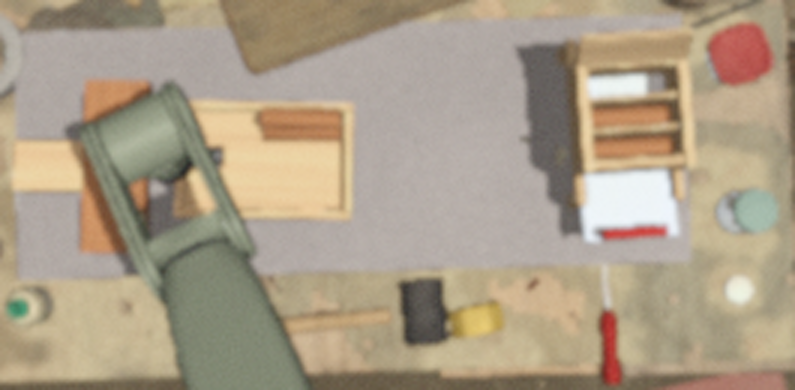

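The tray's left end is about 33 mm from the post. I release with a small opening, lift off and check.

```bash
python3 - <<'E'
from h import *
ctrl.gripper_to(22); p=st()["eef_pos"]
print(ctrl.move_l([p[0],p[1],130],vel=60,threshold=12)); st()
ctrl.move_l([p[0],p[1],300],vel=200)
ctrl.set_joints([1.121, 0.207, 1.542, 0, 1.393, -0.15]); st()
p,d=snap("top",(190,135,265,130),3,"t9"); snap("scene",(250,100,130,230),3,"s9"); np.save("top9.npy",d)
c=trayfit(p,roi=(243,150,75,75)); r=cv2.minAreaRect(cast("top",c,85)[:,:2].astype(np.float32)); print("tray",r,cv2.boxPoints(r).round(0).tolist())
W=cloud("top",d); print("peg z",W[170:182,276:306,2].round()[::2,::3])
E
```

```text
t 35.2 pos [549.2 357.5  84.2] F [ 0.4  0.6 -0.5] grip 21.6 q [ 0.44  0.55  1.46  0.    1.14 -1.08]
False
t 36.1 pos [548.9 357.3 129.6] F [-0.1 -1.   0.3] grip 22.3 q [ 0.45  0.49  1.44  0.    1.21 -1.08]
t 38.7 pos [170.4 549.3 255.8] F [ 0.2 -0.1  0. ] grip 21.8 q [ 1.12  0.21  1.54 -0.    1.39 -0.15]
tray ((544.400390625, 248.36019897460938), (225.50489807128906, 145.51165771484375), 88.34869384765625) [[468.0, 138.0], [614.0, 134.0], [620.0, 359.0], [475.0, 363.0]]
peg z [[  80.   99.  103.  113.  101.   83.   84.   79.   91.   89.]
 [  49.  105.  110.  108.  108.  101.  109.  107. 1979.   61.]
 [  55.  107.  101.  105.  117.  109.  106.  110.  110.   54.]
 [  50.  100.  108.  101.  104.  110.  111.  105.  107.   77.]
 [  55.   81.   90.   81.   86.   84.   79.   81.   83.   69.]
 [  44.   80.   76.   81.   82.   83.   84.   82.   73.   57.]]
```

View pics/t9.png

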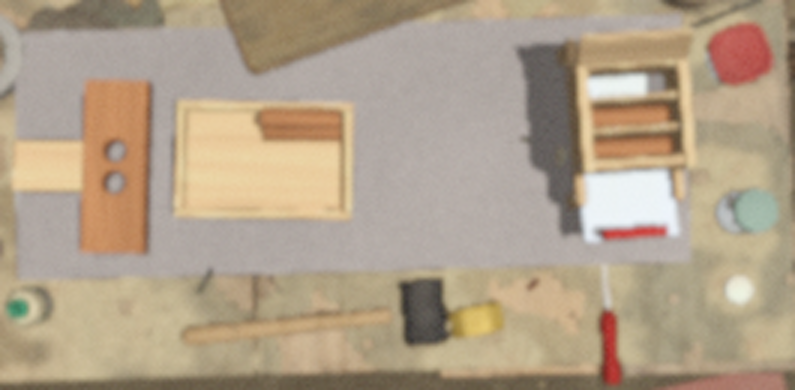

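View pics/s9.png

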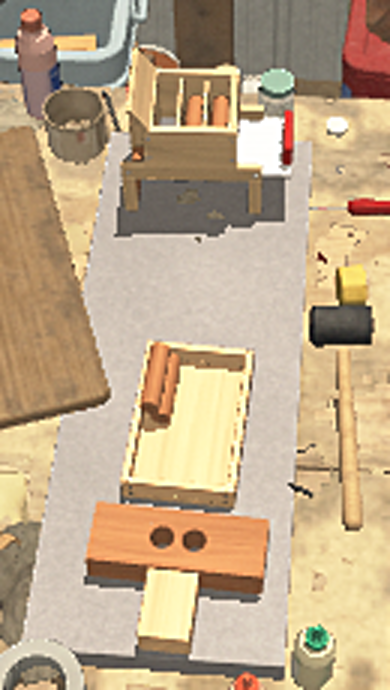

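The tray sits at the post with a gap of 32–35 mm and both pegs inside its walls. Four pegs remain in the middle and front bays, the gate is shut, and the bystanders are where they were. Handing in.

```bash
python3 - <<'E'
from h import *
a=cv2.imread("pics/topc0.png").astype(int); b=cv2.imread("pics/t9.png").astype(int); D=np.abs(a-b).max(2)
for n,(x,y,w,h) in dict(mallet=(180,270,330,80),tub=(700,20,80,70),jar=(715,180,70,60),bottle=(0,280,55,50)).items(): print(n,D[y:y+h,x:x+w].max(),(D[y:y+h,x:x+w]>40).sum())
ctrl.finish_job()
E
```

```text
mallet 11 0
tub 13 0
jar 12 0
bottle 12 0
the job is handed in; nothing more can be done
```

The tray is back by the oak post with its two pegs. The gate was shut before the tray moved, and the job is handed in at about 39 s of the 72 s allowed.

- **Tray home:** I slid the tray under the hopper until it met the stop, and a second push confirmed it.
- **Gate:** I set the gate's zero at its hard stop, drew it 47 mm so only the back bay dropped, then pushed it shut. It ended within 0.1 mm of that first stop.
- **Tray out:** I drew the tray left and released it with its left end 32–35 mm from the post. The arm then moved clear.

**Last checks:**
- **Hopper:** the back bay is empty, and the upper pegs of the middle and front bays are visible in place. The lower ones under them can't be seen directly.
- **Other things on the bench:** before-and-after top views show no change at the mallet, tub, jar and the one glue bottle I compared. I didn't run that comparison on the second bottle.

**Pegs not flat:** the two pegs are not side by side on the tray floor. One lies on the floor. The other rests on it against the back wall, its top about 22 mm above the rim. It held through the whole move, so I left it.

**Measurement disagreement:** the gate's hard stop came 4 mm and the tray's stop 2 mm away from where my camera-based hopper position put them. I used the contact readings for both.

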